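Refit the sun gear in a planetary gearbox

TASK

The small sun gear has been taken out of the open planetary gearbox on the bench. Put it back: lower it gently between the three planet gears, feel for the turn at which its teeth slip in among theirs and push it fully home, without forcing the teeth. Then turn it about a quarter turn by its hexagonal stem, so that the planets are carried round and show that the train runs, and let go of it, leaving the bolts, the hex keys and the screwdriver where they lie.

Things in the scene. Friction and masses are not known exactly. Their poses are not given: they have to be found in the camera images.
- sun_gear: the loose sun gear, bare steel, about 0.4 kg, standing upright on the bench; 82 mm tall. Origin: centre of its underside, z up its axis, x through the middle of a tooth. From below: round land 38.6 mm in diameter, z 0 to 8 mm (2.5 mm chamfer); 12-tooth gear, z 8 to 28; shoulder 30 mm in diameter, z 28 to 33; hexagonal stem, z 33 to 82
- sun_teeth (a point): on the sun gear's axis at the lower end of its teeth, 8 mm above its origin. 12 teeth, one every 30 degrees, 54.4 mm over the tips, 39 mm at the roots, 20 mm long, lower ends slightly chamfered over 1.5 mm
- sun_stem (a point): on the sun gear's axis 60 mm above its origin, where to hold its hexagonal stem: 18 mm across flats, flats facing 0, 60, 120 ... degrees from the gear's x axis. Holding 55 to 60 mm up keeps the fingers clear of the teeth and the gearbox
- gearbox: the open planetary gearbox: round grey cast housing, 182 mm in diameter, rim 50 mm high, four feet out to 110 mm from the axis, fixed to the bench, axis upright; origin on the axis at bench height. Inside: a toothed ring and three 12-tooth planet gears, 54.4 mm over the tips, centres 48 mm from the axis, 120 degrees apart, z 26 to 46 mm, upper tooth ends chamfered over 1.5 mm
- gearbox_axis (a point): on the gearbox axis, 46 mm above the bench, level with the planets' upper faces. The planets' tips leave a round space 41.6 mm in diameter here, for the sun gear's land. Which way the planets' teeth stand is not given. Teeth meeting end on stop the sun gear with its origin 37 to 38.5 mm above the bench; in mesh it sinks under a few newtons, with about 3 degrees of play each way
- gearbox_seat (a point): on the gearbox axis, 18 mm above the bench: the flat carrier plate on which the sun gear's underside stands when fully home; its teeth are then level with the planets' and its stem ends 100 mm above the bench
- carrier_pin (a point): top centre of one planet's pin, 48 mm from the gearbox axis, 48 mm above the bench. It goes round with the carrier, which turns a quarter as far as the meshed sun gear, in the same sense, against a stiff drag (about 0.23 N m felt at the sun gear; pressing tooth ends together with over 12 N while turning can drag it along)
- bolt_1: bystander: steel hex bolt with nut, 70 mm long, lying on the bench; origin at its underside
- bolt_2: bystander: steel hex bolt with nut, 70 mm long, lying on the bench; origin at its underside
- hex_keys: bystander: folding hex key set, 96 mm long, 30 mm high; origin at its underside
- driver_amber: bystander: screwdriver with amber handle, 173 mm long; origin at its underside
Things that resemble listed ones, but are neither listed nor needed, are in the scene too. Of the things that look like the sun_gear, the larger one is meant.

How it is judged:
By the outcome, as a careful person would: the job done as asked, in the order asked, and still so for the second after the job is handed in, with the robot touching nothing.
It also fails if it takes over 54 s, if anything falls off the work surface, if the arm or the gripper's body presses on something with over 40 N, if the wrist force passes 120 N, or if a joint passes its speed limit or range.

ROBOT

A 6-joint arm with a two-finger parallel gripper is mounted at the origin on a cart in front of the work surface, level with it; the furniture and walls round the work are solid. World frame = base frame: x ahead of the robot, y to its left, z up, the work surface at z = 0. Lengths are in m, angles in rad, forces in N, time in s.
With the tool pointing down it reaches from about 0.3 to 0.875 m from the base axis. Payload 6.4 kg.
Tool frame: the origin (TCP) lies midway between the tips of the shut fingers; the grasp point (between the pads) lies 19 mm behind it; z points along the fingers, y is the line along which they close (so a half turn about z gives the same grasp; the last joint's range is limited). The gripper opens to 85 mm and grips with 20 to 120 N. Pads are 22 mm wide; open, the fingers measure 114 mm over their backs; the gripper's body (76 mm by 85 mm) begins 54 mm behind the grasp point. The pads swing forward as they close: fully open they stand 13 mm farther back than shut.
Start: joints at [-1.484, 0.181, 1.607, -0, 1.354, -0.206], TCP at [0.166, -0.551, 0.231] pointing down, gripper open.
Joint ranges: [-2.99, 2.99], [-0.89, 2.07], [0.3, 2.58], [-1.14, 4.28], [0, 2.63], [-3.12, 3.12]. Speed limits (rad/s): [2.57, 2.57, 3.01, 3.14, 3.14, 3.14].

INTERFACE

Orientations are given as a unit quaternion [w, x, y, z].
In Python, from bench import sensors, vision, ctrl gives the robot as it stands.
- The arm moves only by the tool carry_out, never from a script. Its argument "deltas" is text: rows parted by semicolons, each of 7 numbers parted by spaces: the shift along the tool's x, y, z in mm, then the turn, a rotation vector about the tool's x, y, z in rad, then the closure, from 0 (fully open) to 1 (shut). In form: tx ty tz ax ay az claw; .... A call has 1 to 12 rows; each row is the pose to reach, as a shift and turn from the pose commanded when the call began, along the tool's axes at that moment; what a row does not reach only later rows make up. A row lasts 1/8 s, in which the tool goes at most 62.5 mm and 10.7 degrees, less where a joint would pass 70% of its speed; a pose out of reach is approached as far as the arm can. A call with a gripper value outside its range is refused whole. The fingers move at their own pace and stop on an object; the grip force is fixed at half the most. Time passes only in rows, so rows that repeat a pose let the fingers close. It gives the time, the measured TCP pose, the force, the opening and the grip force at its end, in the units of the state.
- sensors.get_obs(): the state, without advancing time (a new reading comes with each control period).
- vision.camera(name): name is "side" or "top" or "wrist"; returns the picture (480x640x3 uint8, blue, green, red); there is no depth.
- vision.camera_model(name): a dict with "K" (3x3 intrinsics, pixels), "extrinsics" (4x4, takes a point from world to camera coordinates); the wrist camera has in their place "hand_eye" (4x4, takes a point from camera to tool coordinates, whose origin is the TCP and whose axes are the flange's). Camera axes: x right, y down, z forward; pixel columns grow to the right and rows downward; lengths in m; the calibration is good to about 2 mm. A picture is of the moment at which its call begins: read the wrist's pose just before it. camera_model takes no time and is no camera call.
- ctrl.hand_in(): hands the job in; it is judged then, once.
The state is a dict: "time_s": time; "q": joint angles; "dq": joint speeds; "joint_efforts": joint torques, N m; "eef_pos": TCP position; "eef_rot": TCP orientation; "wrist_force": force on the tool from outside, world axes, zero at the start; "torque": the same for the moment, N m; "opening": opening from 0.0 (shut) to 1.0 (fully open); "grasp_force": force on a finger pad.
Only numpy, scipy, OpenCV 4.12 (cv2) and the standard library are available. Lean on these libraries where they do the work, as an engineer would, in place of code of your own. Each camera call takes 0.05 s, during which the arm holds its last target. There are 200 camera calls.

## Working session

There is one attempt and no reset: what is moved stays moved. The work goes in short steps, Python scripts to look and compute and a tool call to move; the robot and the scene stay as the last step left them, time stands still between calls to the robot, and variables do not carry over. Pictures are saved under pics/ and viewed, at most 10 in all, crops included, and the job is handed in when it is done.

Besides the shell and the picture viewer there is one more tool, called after "Request:" as name(argument=value, ...), one argument or row to a line, values as JSON. carry_out: Moves the arm, as the interface text tells. Its arguments: {"type":"object","properties":{"deltas":{"type":"string"}},"required":["deltas"]}

```bash
ls; mkdir -p pics; python3 - <<'E'
from bench import sensors, vision
import cv2,numpy as np
print(sensors.get_obs())
a=vision.camera('top');b=vision.camera('side')
cv2.imwrite('pics/top.png',a);cv2.imwrite('pics/side.png',b)
for n in('top','side','wrist'):print(n,vision.camera_model(n))
E
```

```text
pics
{'time_s': 0.0, 'q': array([-1.48430606e+00,  1.81545516e-01,  1.60799811e+00,  1.00236946e-05,
        1.35380057e+00, -2.06278440e-01]), 'dq': array([ 0.00165204, -0.00141862, -0.00049519,  0.00074247, -0.00045691,
       -0.00053247]), 'joint_efforts': array([ 9.23700900e-04, -4.44865179e+01, -3.51333904e+01, -2.13350595e-04,
        9.09615046e-03,  1.53629122e-05]), 'eef_pos': array([ 0.16593079, -0.54996604,  0.23038642]), 'eef_rot': array([-8.73909126e-04,  9.89304708e-01,  1.45860990e-01,  5.73068230e-05]), 'wrist_force': array([ 0.98525544, -0.74680511,  0.07503157]), 'torque': array([ 0.00364272,  0.0336464 , -0.00335699]), 'grasp_force': 0.0, 'opening': 1.0010856468275042}
top {'K': array([[538.59657871,   0.        , 312.72612252],
       [  0.        , 538.59657871, 240.48197735],
       [  0.        ,   0.        ,   1.        ]]), 'extrinsics': array([[ 0.09651974, -0.99532084,  0.00451246, -0.14626303],
       [-0.97527821, -0.09547965, -0.19928887,  0.54432843],
       [ 0.19878722,  0.01483441, -0.9799304 ,  1.33955508],
       [ 0.        ,  0.        ,  0.   
[... 269 characters left out ...]
  [-0.11129758, -0.33892553, -0.93420679,  0.09547578],
       [ 0.24798249,  0.90083844, -0.35636328,  1.08790232],
       [ 0.        ,  0.        ,  0.        ,  1.        ]])}
wrist {'K': array([[372.59466633,   0.        , 317.94123347],
       [  0.        , 372.59466633, 242.75631354],
       [  0.        ,   0.        ,   1.        ]]), 'hand_eye': array([[-3.49091822e-04, -9.51549821e-01, -3.07494415e-01,
         7.87115027e-02],
       [ 9.99999937e-01, -3.11521725e-04, -1.71266062e-04,
        -5.33603454e-04],
       [ 6.71770002e-05, -3.07494456e-01,  9.51549870e-01,
        -1.43235846e-01],
       [ 0.00000000e+00,  0.00000000e+00,  0.00000000e+00,
         1.00000000e+00]])}
```

View pics/top.png

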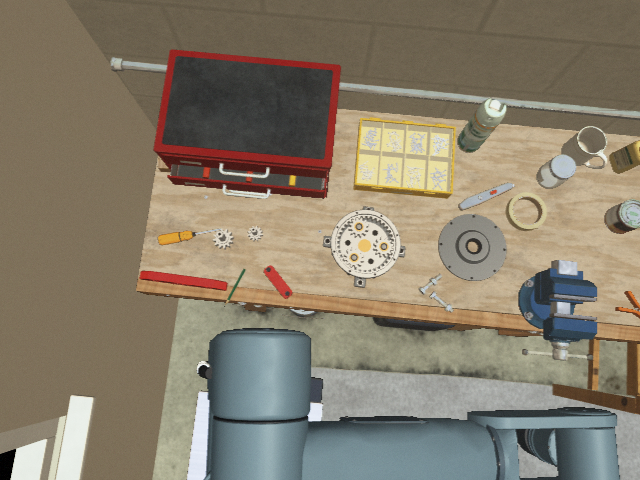

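View pics/side.png

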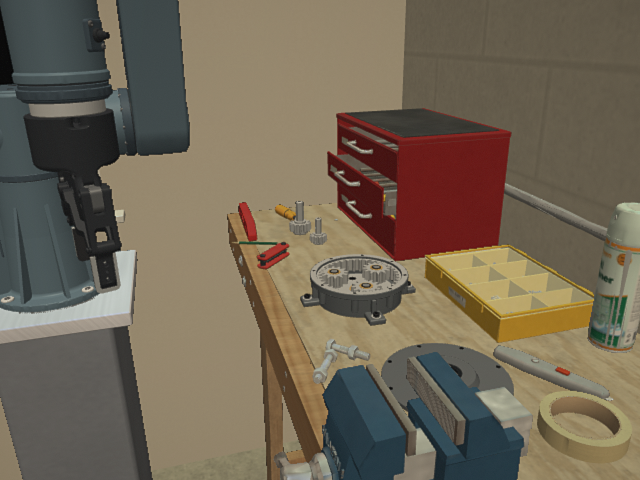

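The top picture shows two upright gears: a larger one at (223,239) and a smaller one at (256,233). The side picture shows the same pair at (300,220) and (318,232). The gearbox is at (365,246) in the top view. The larger gear fits the description, so I'll confirm it in a crop.

```bash
cat > h.py <<'E'
import numpy as np,cv2
from bench import sensors,vision
from scipy.spatial.transform import Rotation as R
def Rt(o): w,x,y,z=o['eef_rot']; return R.from_quat([x,y,z,w]).as_matrix()
def ext(n,o=None):
    m=vision.camera_model(n)
    if n!='wrist': return m['K'],m['extrinsics']
    T=np.eye(4);T[:3,:3]=Rt(o);T[:3,3]=o['eef_pos']
    return m['K'],np.linalg.inv(T@m['hand_eye'])
def proj(K,E,p): c=E[:3,:3]@np.array(p)+E[:3,3]; return (K@c/c[2])[:2]
def unproj(K,E,uv,z):
    d=E[:3,:3].T@np.linalg.inv(K)@[uv[0],uv[1],1]; c=-E[:3,:3].T@E[:3,3]
    return c+d*(z-c[2])/d[2]
E
python3 - <<'E'
from h import *
a=cv2.imread('pics/top.png');b=cv2.imread('pics/side.png')
A=cv2.resize(a[200:275,150:290],None,fx=5,fy=5,interpolation=2)[:, :]
A=cv2.resize(a[205:275,190:280],(450,350),interpolation=2)
B=cv2.resize(b[190:260,275:345],(350,350),interpolation=2)
C=cv2.resize(a[200:290,320:410],(450,450),interpolation=2)
cv2.imwrite('pics/c1.png',np.hstack([A,B]))
K,E=ext('top')
for n,uv,z in(('sun base-teeth',(223,239),.028),('small',(256,233),.02),('box',(365,246),.046),('keys',(278,282),.02),('driverhandle',(175,239),.01),('drivertip',(215,231),.005)):print(n,unproj(K,E,uv,z))
K2,E2=ext('side')
p=unproj(K,E,(223,239),.028);print(proj(K2,E2,p))
E
```

```text
sun base-teeth [0.54234009 0.14378716 0.028     ]
small [0.5685886  0.06000673 0.02      ]
box [ 0.55646628 -0.22946145  0.046     ]
keys [ 0.44398273 -0.01259575  0.02      ]
driverhandle [0.53324995 0.27472101 0.01      ]
drivertip [0.56640758 0.17229654 0.005     ]
[298.28052547 222.47357576]
```

View pics/c1.png

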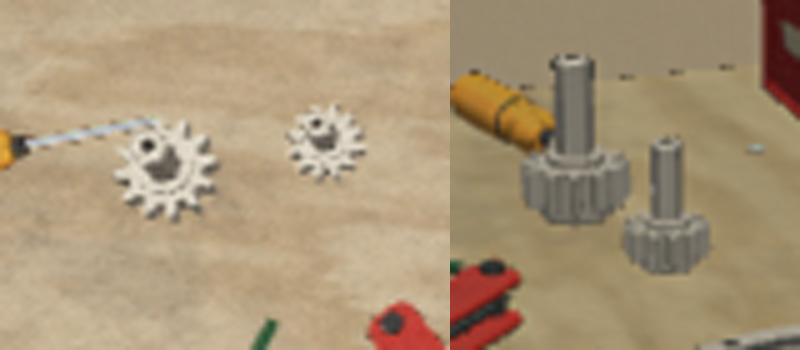

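The crop confirms the larger gear at top (223,239) as the sun gear: same shape, about 1.35 times the size of the one at (256,233), with the driver tip close behind it. Next I go over the gearbox with the wrist camera.

```bash
cat >> h.py <<'E'
def delta(p,yaw,o=None):
    o=o or sensors.get_obs(); M=Rt(o)
    c,s=np.cos(yaw),np.sin(yaw); T=np.array([[c,s,0],[s,-c,0],[0,0,-1]])
    print('shift mm',np.round(M.T@(np.array(p)-o['eef_pos'])*1000,1),'rot',np.round(R.from_matrix(M.T@T).as_rotvec(),4),'yaw now',round(np.arctan2(M[1,0],M[0,0]),4),'t',round(o['time_s'],2),'q6',round(o['q'][5],2))
E
python3 -c "
from h import *
delta([.556,-.229,.15],.293)"
```

```text
shift mm [ 466.  -194.6   81. ] rot [-0.0016 -0.0004 -0.0002] yaw now 0.2928 t 0.1 q6 -0.21
```

Request:
carry_out(
  deltas="240 -100 0 0 0 0 0; 466 -195 0 0 0 0 0; 466 -195 0 0 0 0 0; 466 -195 0 0 0 0 0; 466 -195 0 0 0 0 0; 466 -195 0 0 0 0 0; 466 -195 0 0 0 0 0; 466 -195 80 0 0 0 0; 466 -195 80 0 0 0 0; 466 -195 80 0 0 0 0; 466 -195 80 0 0 0 0; 466 -195 80 0 0 0 0",
)

```text
time_s: 1.6
eef_pos: [0.5561, -0.2308, 0.1531]
eef_rot: [0.001, 0.989, 0.145, 0.001]
wrist_force: [0.2, -1.2, 0.4]
opening: 1.0
grasp_force: 0.0
```

```bash
cat >> h.py <<'E'
def rect(img,K,E,c,z,half,ppm):
    n=int(2*half*ppm); s=half/1000
    W=np.array([[c[0]+s,c[1]+s],[c[0]+s,c[1]-s],[c[0]-s,c[1]-s],[c[0]-s,c[1]+s]])  # up=+x, left=+y
    src=np.float32([proj(K,E,[*w,z]) for w in W]); dst=np.float32([[0,0],[n,0],[n,n],[0,n]])
    return cv2.warpPerspective(img,cv2.getPerspectiveTransform(src,dst),(n,n),flags=cv2.INTER_CUBIC)
E
python3 - <<'E'
from h import *
o=sensors.get_obs();im=vision.camera('wrist');cv2.imwrite('pics/w1.png',im)
import pickle;pickle.dump(o,open('w1.pkl','wb'))
K,E=ext('wrist',o)
r=rect(im,K,E,[.5565,-.2295],.046,75,4)
cv2.imwrite('pics/r1.png',r)
E
```

```text
(no output)
```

View pics/r1.png

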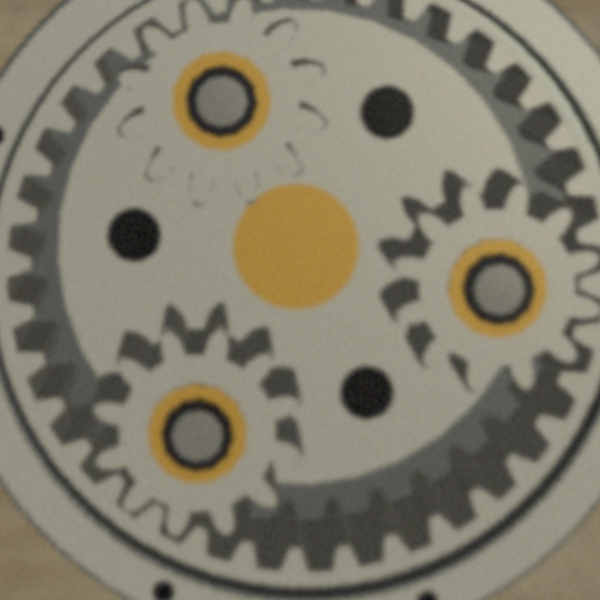

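Rectified view, 4 px/mm: pins at (221,101), (499,289) and (197,434), all 48 mm from their mean at about (306,274), which is the gearbox axis. A second look from another yaw will cancel the hand-eye error.

Request:
carry_out(
  deltas="0 0 0 0 0 -0.18 0; 0 0 0 0 0 -0.36 0; 0 0 0 0 0 -0.54 0; 0 0 0 0 0 -0.72 0; 0 0 0 0 0 -0.9 0; 0 0 0 0 0 -1.08 0; 0 0 0 0 0 -1.26 0; 0 0 0 0 0 -1.44 0; 0 0 0 0 0 -1.5 0; 0 0 0 0 0 -1.5 0; 0 0 0 0 0 -1.5 0",
)

```text
time_s: 3.02
eef_pos: [0.5559, -0.2299, 0.152]
eef_rot: [0.001, 0.625, 0.78, 0.0]
wrist_force: [0.6, -0.5, -0.2]
opening: 1.004
grasp_force: 0.0
```

```bash
cat >> h.py <<'E'
def pins(im,K,E,c,half=75,ppm=4):
    r=rect(im,K,E,c,.047,half,ppm); hsv=cv2.cvtColor(r,cv2.COLOR_BGR2HSV)
    m=((hsv[...,1]>110)&(hsv[...,0]>10)&(hsv[...,0]<30)).astype(np.uint8)
    out=[]
    for k in cv2.findContours(m,cv2.RETR_EXTERNAL,cv2.CHAIN_APPROX_NONE)[0]:
        if cv2.contourArea(k)<3000: continue
        (x,y),rad=cv2.minEnclosingCircle(k)
        f=cv2.fitEllipse(cv2.convexHull(k)); out.append((c[0]+(half*ppm-f[0][1])/ppm/1000,c[1]+(half*ppm-f[0][0])/ppm/1000,f[1][0]/ppm,f[1][1]/ppm))
    return r,np.array(out)
E
python3 - <<'E'
from h import *
import pickle
np.set_printoptions(precision=4,suppress=True)
o2=sensors.get_obs();im2=vision.camera('wrist');cv2.imwrite('pics/w2.png',im2);pickle.dump(o2,open('w2.pkl','wb'))
o1=pickle.load(open('w1.pkl','rb'));im1=cv2.imread('pics/w1.png')
strips=[]
for o,im in((o1,im1),(o2,im2)):
    K,E=ext('wrist',o);r,p=pins(im,K,E,[.563,-.231]);print(p,o['eef_pos'],Rt(o)[:,0],Rt(o)[:,2])
    q=np.array([x for x in p if 22<x[2]<27])
    # the three rings: those ~48 from mean
    cc=p[:,:2]; 
    from itertools import combinations
    best=min(combinations(range(len(p)),3),key=lambda t:sum(abs(np.linalg.norm(cc[list(t)]-cc[list(t)].mean(0),axis=1)-.048)))
    C=cc[list(best)].mean(0);print('axis',C,np.linalg.norm(cc[list(best)]-C,axis=1))
    for i in best:
        px=(300-(cc[i,1]+.231)*4000,300-(cc[i,0]-.563)*4000)
        pol=cv2.warpPolar(r,(128,720),px,128,0)   # rows: image angle
        strips.append(cv2.rotate(pol,cv2.ROTATE_90_COUNTERCLOCKWISE)[:95])
        d=C-cc[i]; a=np.degrees(np.arctan2(-d[0],-d[1]))%360 # image angle (x right=-y,y down=-x)
        cv2.line(strips[-1],(int(a*2),0),(int(a*2),15),(0,0,255),2);print('planet',i,'image angle to axis',a)
cv2.imwrite('pics/strips.png',np.vstack(strips))
E
```

```text
[[ 0.5243 -0.2039 24.0101 24.1727]
 [ 0.5606 -0.2787 23.915  24.0529]
 [ 0.571  -0.2285 30.7305 30.7577]
 [ 0.6072 -0.2099 23.9145 24.0633]] [ 0.5561 -0.2308  0.1531] [0.9578 0.2874 0.0016] [ 0.0022 -0.0017 -1.    ]
axis [ 0.564  -0.2309] [0.048 0.048 0.048]
planet 0 image angle to axis 304.1176080403412
planet 1 image angle to axis 184.163632389155
planet 3 image angle to axis 64.10339983232609
[[ 0.5235 -0.2037 23.8364 23.9225]
 [ 0.5598 -0.2784 23.1632 23.3239]
 [ 0.5607 -0.2226 30.3421 30.4042]
 [ 0.6064 -0.2097 23.9475 24.0267]] [ 0.5559 -0.2299  0.152 ] [-0.2182  0.9759 -0.0008] [ 0.0009 -0.0006 -1.    ]
axis [ 0.5633 -0.2306] [0.048 0.048 0.048]
planet 0 image angle to axis 304.0921499584033
planet 1 image angle to axis 184.07982756370842
planet 3 image angle to axis 64.13630071026782
```

View pics/strips.png

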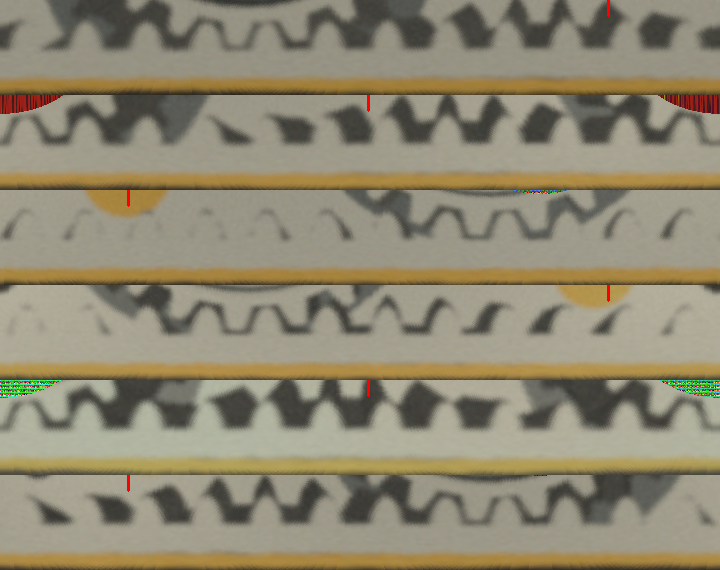

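```bash
python3 - <<'E'
from h import *
import pickle
P=[(304.1),(184.1),(64.12)]
s=cv2.cvtColor(cv2.imread('pics/strips.png'),cv2.COLOR_BGR2GRAY).astype(float)
for k in range(6):
    st=s[95*k:95*k+95]
    res=[]
    for rows in ((40,46),(34,40),(28,34)):
        g=st[rows[0]:rows[1]].mean(0); d=255-g
        # also local (windowed) phases of +-45deg around the line to the axis
        a=(np.arange(720)+.5)/2
        for w in (np.ones(720),np.exp(-((a-P[k%3]+180)%360-180)**2/(2*35**2))):
            h=d-(d*w).sum()/w.sum()
            z=(w*h*np.exp(1j*np.radians(12*a))).sum()
            gap=np.degrees(np.angle(z))/12
            dl=-((gap-P[k%3]+15)%30-15)   # world-sense offset of gap from line to axis
            phi=270-P[k%3]+180
            res+=[round((phi-dl)%30,1),round(abs(z)/w.sum())]
    print(k,res)
E
```

```text
0 [np.float64(20.3), 21, np.float64(20.1), 23, np.float64(20.4), 19, np.float64(20.1), 24, np.float64(20.6), 15, np.float64(20.4), 22]
1 [np.float64(19.9), 24, np.float64(20.3), 26, np.float64(19.6), 22, np.float64(20.1), 26, np.float64(19.6), 17, np.float64(19.6), 24]
2 [np.float64(21.2), 5, np.float64(26.1), 2, np.float64(22.3), 3, np.float64(28.7), 1, np.float64(2.5), 0, np.float64(1.3), 1]
3 [np.float64(21.0), 14, np.float64(23.3), 16, np.float64(22.4), 8, np.float64(24.7), 13, np.float64(25.8), 5, np.float64(26.6), 11]
4 [np.float64(20.2), 29, np.float64(20.0), 31, np.float64(20.1), 27, np.float64(20.0), 32, np.float64(20.4), 22, np.float64(20.1), 30]
5 [np.float64(19.8), 20, np.float64(20.1), 27, np.float64(19.4), 18, np.float64(19.3), 26, np.float64(18.7), 13, np.float64(17.8), 23]
```

The two views put the gearbox axis at (0.5635, -0.2311), with about 0.55 mm of hand-eye offset along tool x. For mesh, a sun tooth must stand at about 20.1° (mod 30) in world yaw. Now to the sun gear.

Request:
carry_out(
  deltas="0 0 -50 0 0 0 0; 368 68 -50 0 0 0 0; 368 68 -50 0 0 0 0; 368 68 -50 0 0 0 0; 368 68 -50 0 0 0 0; 368 68 -50 0 0 0 0; 368 68 -50 0 0 0 0; 368 68 -50 0 0 0 0; 368 68 -50 0 0 0 0; 368 68 -50 0 0 0 0",
)

```text
time_s: 4.32
eef_pos: [0.5414, 0.1431, 0.2013]
eef_rot: [0.0, 0.625, 0.78, -0.0]
wrist_force: [0.3, 0.4, -0.3]
opening: 0.998
grasp_force: 0.0
```

```bash
python3 - <<'E'
from h import *
import pickle
o=sensors.get_obs();im=vision.camera('wrist');cv2.imwrite('pics/w3.png',im);pickle.dump(o,open('w3.pkl','wb'))
print(o['eef_pos'],o['time_s'],o['q'])
K,E=ext('wrist',o)
a=rect(im,K,E,[.542,.144],.028,48,4);b=rect(im,K,E,[.542,.144],.082,48,4)
cv2.imwrite('pics/r3.png',np.hstack([a,b]))
E
```

```text
[0.54144497 0.14308348 0.20127417] 4.325 [ 4.66291930e-02  1.76277217e-01  1.67511388e+00 -3.59081197e-04
  1.29026567e+00 -1.73067454e-01]
```

View pics/r3.png

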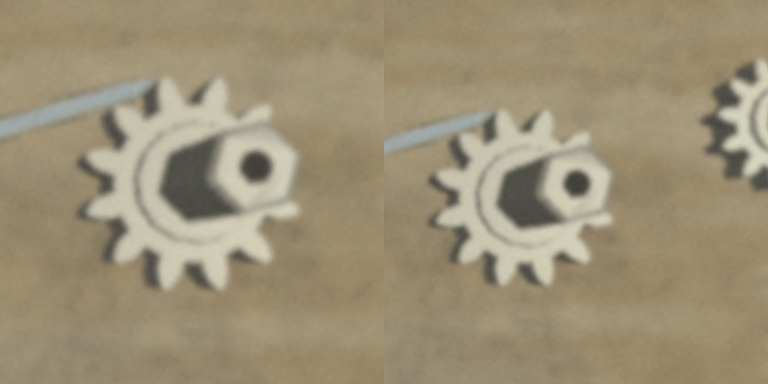

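The gear is centred at (192,185) in the left panel and the stem hole at (193,183) in the right. That puts the axis at about (0.5441, 0.1433), with teeth at about 15° (mod 30) and flats at 15° (mod 60). So I grasp at yaw 105°.

```bash
python3 -c "
from h import *
delta([.5441,.1433,.0385],1.833)
K,E=ext('top');print(unproj(K,E,(247,196),.06))"
```

```text
shift mm [ -0.2   2.6 162.8] rot [-0.      0.0003 -0.0427] yaw now 1.7903 t 4.38 q6 -0.17
[0.65666041 0.09019716 0.06      ]
```

Request:
carry_out(
  deltas="0 2.6 40 0 0 -0.043 0; 0 2.6 90 0 0 -0.043 0; 0 2.6 130 0 0 -0.043 0; 0 2.6 155 0 0 -0.043 0; 0 2.6 163 0 0 -0.043 0; 0 2.6 163 0 0 -0.043 0.4; 0 2.6 163 0 0 -0.043 0.6; 0 2.6 163 0 0 -0.043 0.7; 0 2.6 163 0 0 -0.043 0.8; 0 2.6 163 0 0 -0.043 1; 0 2.6 163 0 0 -0.043 1; 0 2.6 163 0 0 -0.043 1",
)

```text
time_s: 5.88
eef_pos: [0.5442, 0.1452, 0.0393]
eef_rot: [0.0, 0.607, 0.794, 0.0]
wrist_force: [-1.4, 0.2, 5.9]
opening: 0.197
grasp_force: 58.9
```

Request:
carry_out(
  deltas="0 0 -10 0 0 0 1; 0 0 -30 0 0 0 1; 0 0 -70 0 0 0 1; 0 0 -110 0 0 0 1; 0 0 -110 0 0 0 1; 0 0 -110 0 0 0 1",
)

```text
time_s: 6.62
eef_pos: [0.5424, 0.1452, 0.1467]
eef_rot: [-0.001, 0.607, 0.794, -0.001]
wrist_force: [-0.8, -0.4, -5.0]
opening: 0.202
grasp_force: 59.3
```

```bash
python3 - <<'E'
from h import *
o=sensors.get_obs();im=vision.camera('wrist');cv2.imwrite('pics/w4.png',im)
print(o['eef_pos'],o['time_s'],o['opening'],o['grasp_force'],o['wrist_force'],Rt(o)[:,0])
m=vision.camera_model('wrist');K=m['K'];E=np.linalg.inv(m['hand_eye'])
# tool-frame rectification: up=+tool x, left=+tool y
a=rect(im,K,E,[0,0],.0113,36,5);b=rect(im,K,E,[0,0],-.0427,36,5)
cv2.imwrite('pics/r4.png',np.hstack([a,b]))
E
```

```text
[0.54243688 0.14516747 0.14674826] 6.625 0.20192681815557234 59.31154366582632 [-0.81772868 -0.39810695 -4.97583436] [-2.61972322e-01  9.65075231e-01  5.48847094e-04]
```

View pics/r4.png

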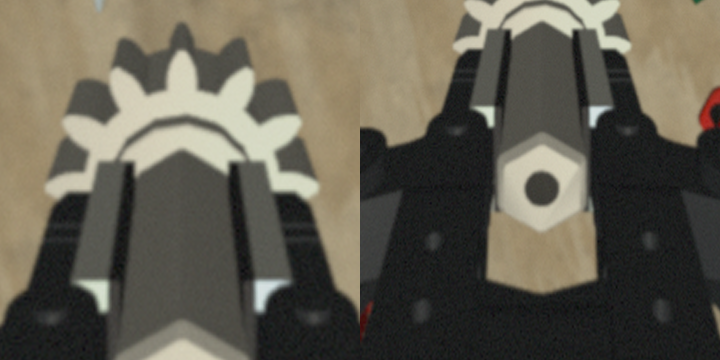

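In the tool frame the held gear's axis is at about x = -2.05 mm, y ≈ -0.1 mm, from the tooth tips at (48,187), (318,187) and (182,52) and the hole at (541,188). A tooth points exactly along tool x. The target yaw is 110.1°, with the TCP at (0.5629, -0.2292).

```bash
python3 -c "
from h import *
delta([.5629,-.2292,.110],1.9216); print(sensors.get_obs()['eef_pos'])"
```

```text
shift mm [-366.7  -77.7   36. ] rot [-0.0039 -0.001  -0.0858] yaw now 1.8358 t 6.67 q6 -0.21
[0.54196576 0.14509313 0.14604282]
```

Request:
carry_out(
  deltas="-60 -12 0 0 0 0 1; -367 -78 0 0 0 -0.086 1; -367 -78 0 0 0 -0.086 1; -367 -78 0 0 0 -0.086 1; -367 -78 0 0 0 -0.086 1; -367 -78 0 0 0 -0.086 1; -367 -78 0 0 0 -0.086 1; -367 -78 0 0 0 -0.086 1; -367 -78 36 0 0 -0.086 1; -367 -78 36 0 0 -0.086 1; -367 -78 36 0 0 -0.086 1; -367 -78 36 0 0 -0.086 1",
)

```text
time_s: 8.18
eef_pos: [0.5655, -0.2293, 0.1138]
eef_rot: [0.001, 0.572, 0.82, 0.0]
wrist_force: [0.6, -0.6, -5.7]
opening: 0.198
grasp_force: 59.8
```

Request:
carry_out(
  deltas="0 0 0 0 0 0 1; 0 0 0 0 0 0 1; 0 0 0 0 0 0 1",
)

```text
time_s: 8.55
eef_pos: [0.5646, -0.2296, 0.1125]
eef_rot: [0.0, 0.573, 0.82, 0.0]
wrist_force: [-0.0, 0.7, -5.5]
opening: 0.199
grasp_force: 59.8
```

```bash
python3 - <<'E'
from h import *
delta([.5629,-.2292,.090],1.9216); o=sensors.get_obs();im=vision.camera('wrist');cv2.imwrite('pics/w5.png',im)
print(o['eef_pos'],o['wrist_force'],o['torque'])
K,E=ext('wrist',o)
r=rect(im,K,E,[.5635,-.2311],.047,75,4)
for p in([.5238,-.2041],[.5601,-.2789],[.6067,-.2101]): # pins expected
    pass
m=vision.camera_model('wrist');b=rect(im,m['K'],np.linalg.inv(m['hand_eye']),[0,0],.0113,36,5)
cv2.imwrite('pics/r5.png',np.hstack([cv2.resize(r,(440,440)),b]) if 0 else np.hstack([cv2.resize(r,(360,360)),b]))
print(pins(im,K,E,[.5635,-.2311])[1])
E
```

```text
shift mm [ 0.9 -1.5 22.5] rot [0.0002 0.0003 0.    ] yaw now 1.9216 t 8.55 q6 -0.93
[ 0.56459863 -0.22955862  0.11252908] [-7.48522734e-04  7.46387517e-01 -5.45985930e+00] [ 0.01179501 -0.02841393 -0.00870227]
[[ 0.52350565 -0.20375234 23.96275711 23.99474144]
 [ 0.5589425  -0.21725269 20.21675301 28.5066967 ]
 [ 0.60643881 -0.20977299 24.07204819 24.20015144]]
```

View pics/r5.png

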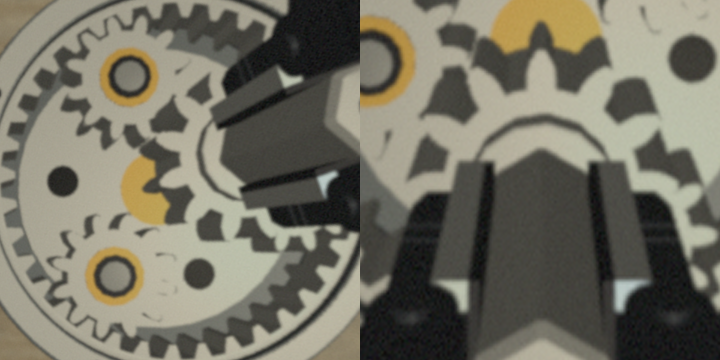

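The gripped gear hangs over the planets with the gold seat visible ahead of it. The pin positions match the second view. I'll correct by about (1, -1.5) mm and descend gently.

Request:
carry_out(
  deltas="0.9 -1.5 0 0 0 0 1; 0.9 -1.5 10 0 0 0 1; 0.9 -1.5 20 0 0 0 1; 0.9 -1.5 20 0 0 0 1; 0.9 -1.5 20 0 0 0 1; 0.9 -1.5 20 0 0 0 1",
)

```text
time_s: 9.35
eef_pos: [0.5631, -0.2293, 0.0927]
eef_rot: [0.0, 0.573, 0.82, 0.0]
wrist_force: [-0.1, 0.6, -4.6]
opening: 0.201
grasp_force: 59.7
```

```bash
python3 -c "
from h import *
delta([.5629,-.2292,.080],1.9216); print(sensors.get_obs()['wrist_force'])"
```

```text
shift mm [ 0.2 -0.2 12.7] rot [0.0004 0.0006 0.0002] yaw now 1.9218 t 9.35 q6 -0.93
[-0.07863858  0.58554857 -4.56771413]
```

Request:
carry_out(
  deltas="0 0 3 0 0 0 1; 0 0 6 0 0 0 1; 0 0 8 0 0 0 1; 0 0 10 0 0 0 1; 0 0 11 0 0 0 1; 0 0 11 0 0 0 1; 0 0 11 0 0 0 1",
)

```text
time_s: 10.22
eef_pos: [0.5629, -0.2292, 0.0814]
eef_rot: [0.0, 0.573, 0.82, 0.0]
wrist_force: [-0.2, 0.3, -4.9]
opening: 0.2
grasp_force: 59.7
```

Request:
carry_out(
  deltas="0 0 2 0 0 0 1; 0 0 3 0 0 0 1; 0 0 4 0 0 0 1; 0 0 4.5 0 0 0 1; 0 0 5 0 0 0 1; 0 0 5 0 0 0 1",
)

```text
time_s: 10.98
eef_pos: [0.5628, -0.2291, 0.0763]
eef_rot: [-0.0, 0.573, 0.82, -0.0]
wrist_force: [0.6, -0.2, -5.4]
opening: 0.198
grasp_force: 59.7
```

Request:
carry_out(
  deltas="0 0 0.5 0 0 0 1; 0 0 1 0 0 0 1; 0 0 1.5 0 0 0 1; 0 0 2 0 0 0 1; 0 0 2 0 0 0 1",
)

```text
time_s: 11.6
eef_pos: [0.5628, -0.2291, 0.0742]
eef_rot: [-0.0, 0.573, 0.82, -0.0]
wrist_force: [-0.4, 0.3, -5.9]
opening: 0.198
grasp_force: 59.7
```

No contact force and the gear is already below end-on height, so the teeth are slipping in. I'll keep going gently.

Request:
carry_out(
  deltas="0 0 1 0 0 0 1; 0 0 2 0 0 0 1; 0 0 3 0 0 0 1; 0 0 4 0 0 0 1; 0 0 4 0 0 0 1",
)

```text
time_s: 12.22
eef_pos: [0.5627, -0.229, 0.0702]
eef_rot: [-0.0, 0.573, 0.82, -0.0]
wrist_force: [-0.3, -0.6, -5.3]
opening: 0.198
grasp_force: 59.7
```

Request:
carry_out(
  deltas="0 0 1 0 0 0 1; 0 0 2 0 0 0 1; 0 0 3 0 0 0 1; 0 0 4 0 0 0 1; 0 0 5 0 0 0 1; 0 0 6 0 0 0 1; 0 0 7 0 0 0 1; 0 0 8 0 0 0 1; 0 0 8 0 0 0 1; 0 0 8 0 0 0 1",
)

```text
time_s: 13.48
eef_pos: [0.5629, -0.2291, 0.0623]
eef_rot: [0.0, 0.573, 0.82, 0.0]
wrist_force: [-0.4, -0.4, -4.9]
opening: 0.192
grasp_force: 59.7
```

Seating is expected at TCP z ≈ 0.057–0.0575.

Request:
carry_out(
  deltas="0 0 1 0 0 0 1; 0 0 2 0 0 0 1; 0 0 3 0 0 0 1; 0 0 4 0 0 0 1; 0 0 4.5 0 0 0 1; 0 0 4.5 0 0 0 1",
)

```text
time_s: 14.22
eef_pos: [0.5628, -0.2291, 0.0577]
eef_rot: [-0.0, 0.573, 0.82, 0.0]
wrist_force: [0.3, -0.2, -5.1]
opening: 0.198
grasp_force: 59.7
```

Request:
carry_out(
  deltas="0 0 0.4 0 0 0 1; 0 0 0.7 0 0 0 1; 0 0 0.7 0 0 0 1",
)

```text
time_s: 14.6
eef_pos: [0.5629, -0.2292, 0.0575]
eef_rot: [0.0, 0.573, 0.82, -0.0]
wrist_force: [-1.2, 0.7, -1.2]
opening: 0.2
grasp_force: 60.3
```

Request:
carry_out(
  deltas="0 0 0.3 0 0 0 1; 0 0 0.6 0 0 0 1; 0 0 0.6 0 0 0 1",
)

```text
time_s: 14.98
eef_pos: [0.563, -0.2292, 0.0574]
eef_rot: [0.0, 0.573, 0.82, -0.0]
wrist_force: [-5.4, 2.7, 5.7]
opening: 0.2
grasp_force: 61.2
```

The gear is seated: the stop is at TCP z 0.0574, with about 11 N on the seat. Now the quarter turn about the gear's axis, which sits 2 mm off the TCP, with the downward push relaxed.

Request:
carry_out(
  deltas="0 0 -0.5 0 0 0 1; 0 0.2 -0.7 0 0 0.09 1; 0 0.4 -0.7 0 0 0.18 1; -0.1 0.55 -0.7 0 0 0.27 1; -0.1 0.7 -0.7 0 0 0.36 1; -0.2 0.9 -0.7 0 0 0.45 1; -0.3 1.05 -0.7 0 0 0.54 1; -0.4 1.2 -0.7 0 0 0.63 1; -0.5 1.35 -0.7 0 0 0.72 1; -0.65 1.5 -0.7 0 0 0.81 1; -0.65 1.5 -0.7 0 0 0.81 1",
)

```text
time_s: 16.35
eef_pos: [0.5644, -0.2298, 0.0574]
eef_rot: [0.0, 0.849, 0.528, -0.0]
wrist_force: [-2.2, -1.5, 2.1]
opening: 0.199
grasp_force: 60.8
```

```bash
python3 -c "
from h import *
o=sensors.get_obs();y=1.9216-.81
delta([.5635+.00205*np.cos(y),-.2311+.00205*np.sin(y),.0577],y); print(o['wrist_force'],o['torque'])"
```

```text
shift mm [ 0.4 -0.3 -0.3] rot [0.0005 0.0009 0.0012] yaw now 1.1128 t 16.35 q6 -0.12
[-2.18937308 -1.46660737  2.07724084] [-0.25575296  0.67554581  0.02462139]
```

Request:
carry_out(
  deltas="0 0.2 -0.3 0 0 0.09 1; 0 0.4 -0.3 0 0 0.18 1; -0.1 0.55 -0.3 0 0 0.27 1; -0.1 0.7 -0.3 0 0 0.36 1; -0.2 0.9 -0.3 0 0 0.45 1; -0.3 1.05 -0.3 0 0 0.54 1; -0.4 1.2 -0.3 0 0 0.63 1; -0.5 1.35 -0.3 0 0 0.72 1; -0.65 1.5 -0.3 0 0 0.81 1; -0.65 1.5 -0.3 0 0 0.81 1",
)

```text
time_s: 17.6
eef_pos: [0.5652, -0.2307, 0.0574]
eef_rot: [0.0, 0.988, 0.151, -0.0]
wrist_force: [-3.7, -1.1, 2.1]
opening: 0.195
grasp_force: 60.6
```

```bash
python3 - <<'E'
from h import *
o=sensors.get_obs();im=vision.camera('wrist');cv2.imwrite('pics/w6.png',im)
print(o['eef_pos'],o['wrist_force'],o['torque'],o['q'][5])
K,E=ext('wrist',o);p=pins(im,K,E,[.5635,-.2311])[1];print(p)
print(np.degrees(np.arctan2(p[:,1]+.2311,p[:,0]-.5635)))
for c in([.5239,-.2041],[.5602,-.2789],[.6068,-.2101]):print(np.degrees(np.arctan2(c[1]+.2311,c[0]-.5635)))
E
```

```text
[ 0.56524688 -0.23071093  0.05739679] [-3.72252299 -1.11804263  2.06252913] [-0.2602667   0.7842694   0.03333247] 0.6855843990670237
[[ 0.53664725 -0.19070175 24.21187973 24.67030716]
 [ 0.61113896 -0.22762405 24.17702293 24.32189751]]
[123.61201373   4.17316162]
145.71312302279102
-93.94929994094267
25.872849601536043
```

The carrier went round about 22° for about 93° of sun turn, so the train runs. Releasing and retreating.

Request:
carry_out(
  deltas="0 0 0 0 0 0 0.6; 0 0 0 0 0 0 0.4; 0 0 0 0 0 0 0; 0 0 0 0 0 0 0; 0 0 0 0 0 0 0; 0 0 -10 0 0 0 0; 0 0 -30 0 0 0 0; 0 0 -60 0 0 0 0; 0 0 -100 0 0 0 0; 0 0 -130 0 0 0 0; 0 0 -130 0 0 0 0; 0 0 -130 0 0 0 0",
)

```text
time_s: 19.15
eef_pos: [0.5653, -0.2303, 0.1876]
eef_rot: [0.0, 0.989, 0.15, 0.0]
wrist_force: [0.1, 0.1, 0.3]
opening: 1.0
grasp_force: 0.0
```

```bash
python3 - <<'E'
from h import *
o=sensors.get_obs();im=vision.camera('wrist');K,E=ext('wrist',o)
a=rect(im,K,E,[.5635,-.2311],.046,80,2.5);b=vision.camera('side')[200:320,240:440]
cv2.imwrite('pics/r7.png',np.hstack([a,cv2.resize(b,(400,240)).repeat(1,0) if 0 else cv2.resize(b,(400,400))]))
p=pins(im,K,E,[.5635,-.2311])[1];print(p,np.degrees(np.arctan2(p[:,1]+.2311,p[:,0]-.5635)))
E
```

```text
[[ 0.53676695 -0.19051697 23.95392418 23.99653816]
 [ 0.54187852 -0.2734155  23.75951004 23.97328568]
 [ 0.61105177 -0.22750926 23.78121185 23.90822792]] [ 123.37388843 -117.06516765    4.31834097]
```

View pics/r7.png

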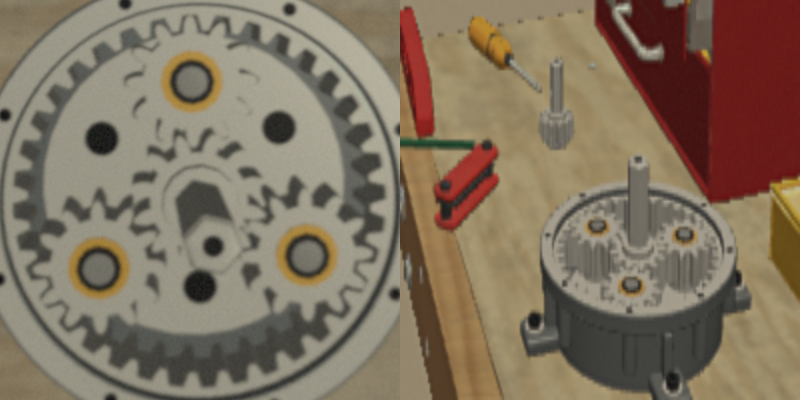

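The sun gear is seated in mesh, upright and level with the planets. The left panel shows it at about (200,215), the right panel at (640,200). The driver, hex keys and smaller gear are undisturbed.

```bash
python3 -c "
from bench import ctrl
print(ctrl.hand_in())"
```

```text
the job is handed in; nothing more can be done
None
```

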